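# Slide the tall battery pack home into its charging dock and start the charge

## Robot

A 6-joint arm with a two-finger parallel gripper is mounted at the origin on a cart in front of the work surface, level with it; the furniture and walls round the work are solid. World frame = base frame: x ahead of the robot, y to its left, z up, the work surface at z = 0. Lengths are in m, angles in degrees, forces in N, time in s.
With the tool pointing down it reaches from about 0.4 to 0.825 m from the base axis. Payload 7 kg.
Tool frame: the origin (TCP) lies between the finger pads; the fingertips stand 19 mm ahead of it and the grasp point (between the pads) is the TCP; z points along the fingers, y is the line along which they close (so a half turn about z gives the same grasp; the last joint's range is limited). The gripper opens to 88 mm and grips with 3 to 60 N. Pads are 19 mm wide; open, the fingers measure 130 mm over their backs; the gripper's body (78 mm by 193 mm) begins 47 mm behind the grasp point.
Start: joints at [-54.769, 20.546, 0.682, 0, -70.136, -16.507], TCP at [0.217, -0.639, 0.246] pointing down, gripper open.
Joint ranges: [-176.03, 176.03], [-82.01, 121.73], [-58.28, 71.71], [-173.87, 95.51], [-174.79, -0.11], [-173.66, 173.66]. Speed limits (degrees/s): [136.94, 136.94, 172.46, 180, 180, 180].

## Interface

Orientations are given as [roll, pitch, yaw] about the fixed x, y, z axes, in that order (R = Rz(yaw) Ry(pitch) Rx(roll)).
In Python, from plant import get_obs, snapshot, close_job, spot_in, spot_point gives the robot as it stands.
- The arm moves only by the tool play_rows, never from a script. Its argument "plan" is a list of rows, each a list of 6 numbers: the shift along the tool's x, y, z in cm, then the turn, a rotation vector about the tool's x, y, z in degrees. A call has 1 to 20 rows; each row shifts and turns the commanded pose from where the row before left it, along the tool's axes as they then stand; what a row does not reach is not made up. A row lasts 1/12 s, in which the tool goes at most 41.7 mm and 7.16 degrees, less where a joint would pass 70% of its speed; a pose out of reach is approached as far as the arm can. A call is refused whole if a number of a shift passes 4.17 or a number of a turn 7.16, either way. A call with a gripper value outside its range is refused whole. "grip" is the finger opening in cm, from 0 to 8.76, set as the call begins (left out, the last holds). The fingers move at their own pace and stop on an object; the grip force is fixed at half the most. Time passes only in rows, so rows that do not move let the fingers close. It gives the time, the measured TCP pose, the force, the opening and the grip force at its end, in the units of the state.
- get_obs(): the state, without advancing time (a new reading comes with each control period).
- snapshot(name): name is "scene" or "side" or "wrist"; returns a dict with "frame" (400x640x3 uint8, red, green, blue), "fx", "fy", "cx", "cy" (pixels), "k1" (the pictures are not rectified: a ray, as slopes to the right and down, at radius r is drawn at 1 + k1 r^2 times it, then the intrinsics apply), "position" and "attitude" of the camera in the world. Camera axes: x right, y down, z forward; pixel columns grow to the right and rows downward; lengths in m; the calibration is good to about 2 mm. A picture is of the moment at which its call begins. There is no depth.
- close_job(): hands the job in; it is judged then, once.
Trained networks look in the newest picture that a camera, given by its name, has taken for a name from the list of things; names that differ only in an ending like _2 or _b are one class to them, and where a whole thing is asked for, a point or a joint stands for the part that bears it (a point fixed in the world has none). Each returns a list of dicts, best first, with "score" (0 to 1); they miss things now and then, are a little off and sometimes report something else, mostly with a low value. They report only what shows in the picture. A call takes as long as a camera call.
- spot_in(camera, thing): "position" ([x, y, z] in m, in world coordinates, good to about 4 mm: the middle of the surface that is visible of it).
- spot_point(camera, thing): "position" ([x, y, z] in m, in world coordinates, good to about 4 mm: a listed point, or the origin of a listed thing).
The state is a dict: "clock": time; "joint_pos": joint angles; "qvel": joint speeds; "tau": joint torques, N m; "tool_pos": TCP position; "orientation": TCP orientation; "force": force on the tool from outside, world axes, zero at the start; "moment": the same for the moment, N m; "opening": finger opening in m; "gripper_force": force on a finger pad.
Only numpy, scipy, OpenCV 4.12 (cv2) and the standard library are available. Lean on these libraries where they do the work, as an engineer would, in place of code of your own. Each camera call takes 0.05 s, during which the arm holds its last target. There are 200 camera calls.

## Task

Put the portable balance's battery pack on charge: push it along the bench into the charging dock, low down near its base so that it slides upright and does not tip, until it sits fully home on the sprung contacts with the roller catches in its side grooves. Then press the green button on the dock's control pod all the way down to start the charge, and let go. Do not grip or lift the pack, do not press the button before the pack is home, and leave the other things where they stand.

Things in the scene. Friction and masses are not known exactly. Their poses are not given: they have to be found in the camera images.
- battery_pack: Loose battery pack, about 0.8 kg: blue case on a black shoe, black cap; 70 mm deep (x), 110 mm wide (y), 140 mm tall, on rubber feet (outer edges 68 mm apart in x). Origin: centre of its underside. +x is its front, which goes in first (two brass pads). A vertical groove 16 mm long, 5 mm deep in each side of the shoe, 12 mm ahead of the origin.
- pack_back (a point): Where to push: middle of the pack's flat back face, 25 mm above the bench, 35 mm behind the pack's origin; axes as the pack's (push along +x). Friction on the bench is about 0.6: a push above about 45 mm may tip the pack. A gripper held upright here would touch the pack high up with its body, so lean it back. Keep the arm clear of the tall glass cabinet at the back right.
- charging_dock: Fixed dock, a bay without floor. Origin: on the bench where the pack's origin is when home, axes then parallel. +x is the way in. Grey cheeks 50 mm tall, 116 mm apart, begin at x = -14 mm. White charger housing behind, 100 mm tall, its front face (end stop) at x = +36 mm. White control pod on the left, 80 mm tall, y = 68 to 122 mm, x = -12 to 52 mm.
- dock_mouth (a point): Middle of the dock's mouth, on the bench, 44 mm before the dock's origin; axes as the dock's. Here the flared guides stand 152 mm apart; of slippery plastic, they narrow to 116 mm over the next 30 mm.
- roller_line (a point): Midway between the two sprung steel rollers, one in each cheek, 12 mm ahead of the dock's origin, 25 mm up. Each stands about 3 mm into the pack's path and drops into the pack's groove at home; passing them takes a few N on top of the sliding friction.
- contact_pins (a joint): Travel of the two sprung brass contact pins low in the dock's back wall, in m: 0 free, about 0.004 when the pack is home, at most 0.006. They push back with about 1 N.
- charge_button (a joint): Travel of the green charge button, in m: 0 released, 0.006 fully down. It springs back; fully down takes 4 N.
- charge_button_top (a point): Centre of the top face of the green button, 24 mm across, about 98 mm above the bench, pressed straight down. Its black collar, 40 mm across, is 6 mm lower.
- solution_bottle: Bystander: loose bottle of blue solution, 68 mm across, 128 mm tall, beyond the way into the dock. Origin: centre of its underside.
- vial_left: Bystander: loose sample vial with blue cap, 25 mm across, 54 mm tall, near the bench's front left corner. Origin: centre of its underside.
- dropper_bottle: Bystander: loose amber dropper bottle, 35 mm across, 103 mm tall, right of the work. Origin: centre of its underside.
- weight_200g: Bystander: loose polished weight, 30 mm across, 52 mm tall, right of the work. Origin: centre of its underside.
- weight_100g: Bystander: loose polished weight, 24 mm across, 42 mm tall, right of the work. Origin: centre of its underside.

How it is judged (in metres and radians):
On the way, in this order (a step that is already met when the one before it is completed fails the run):
1. the pack stands fully home in the dock, on the contacts (x of battery_pack in the frame of charging_dock between -0.004 and 0.004 m and y of battery_pack in the frame of charging_dock between -0.004 and 0.004 m and angle between the x axis of battery_pack and the x axis of charging_dock, either way round below 0.05 rad and angle between battery_pack's own z axis and vertical below 0.05 rad and value of joint contact_pins above 0.002 m), for 0.2 s.
2. the charge button is pressed fully down with the pack home (all of step 1 and value of joint charge_button above 0.0045 m), for 0.05 s.
At the end, for the whole second after the job is handed in: The pack stands upright (within 0.05 rad) and at rest in the dock, within 4 mm of its home place along and across the dock and square to it within 0.05 rad, the contact pins pushed in by more than 2 mm; the button has been pressed at least 4.5 mm down after that and is released (all of step 1 and linear speed of battery_pack below 0.01 m/s and value of joint charge_button below 0.0015 m); the robot touches nothing.
It fails at once if the battery pack is tipped by more than 0.2 rad (angle between battery_pack's own z axis and vertical above 0.2 rad).
It fails at once if the battery pack is lifted off the bench (height (world z) of battery_pack above 0.012 m).
It fails at once if the charge button is pressed before the pack is home (value of joint charge_button above 0.003 m and (x of battery_pack in the frame of charging_dock below -0.006 m or value of joint contact_pins below 0.001 m)).
It fails at once if one of the five loose listed bystanders is moved by more than 20 mm or knocked over (distance of any of solution_bottle, vial_left, dropper_bottle, weight_200g, weight_100g from where it was at the start of the episode above 0.02 m or angle between any of solution_bottle, vial_left, dropper_bottle, weight_200g, weight_100g's own z axis and vertical above 0.4 rad).
It also fails if it takes over 54 s, if anything falls off the work surface, if the arm or the gripper's body presses on something with over 40 N, if the wrist force passes 120 N, or if a joint passes its speed limit or range.

## Working session

There is one attempt and no reset: what is moved stays moved. The work goes in short steps, Python scripts to look and compute and a tool call to move; the robot and the scene stay as the last step left them, time stands still between calls to the robot, and variables do not carry over. Pictures are saved under pics/ and viewed, at most 10 in all, crops included, and the job is handed in when it is done.

Besides the shell and the picture viewer there is one more tool, called after "Emit:" as a command line: name --pt "numbers of a row" for each row, then --argument value for the rest. play_rows: Moves the arm, as the interface text tells. Its arguments: {"type":"object","properties":{"plan":{"type":"array","items":{"type":"array","items":{"type":"number"}}},"grip":{"type":"number"}},"required":["plan"]}

```bash
mkdir -p pics; python3 - <<'E'
from plant import *
import cv2
for c in("scene","side"):
    s=snapshot(c); cv2.imwrite(f"pics/{c}0.png",s["frame"][:,:,::-1])
    print(c,s["position"],s["attitude"])
    for t in("battery_pack","pack_back","charging_dock","dock_mouth","roller_line","charge_button_top","solution_bottle","vial_left","dropper_bottle","weight_200g","weight_100g"):
        print(t,[(round(d["score"],2),[round(float(v),3) for v in d["position"]]) for d in spot_point(c,t)[:2]])
print(get_obs())
E
```

```text
scene [0.18137356 0.85055794 0.72754727] [-124.60496022   -1.18274109 -154.22006005]
battery_pack [(0.94, [0.602, 0.115, 0.0])]
pack_back []
charging_dock [(0.79, [0.566, 0.253, -0.003]), (0.74, [0.564, -0.179, -0.001])]
dock_mouth []
roller_line []
charge_button_top [(0.43, [0.476, 0.269, 0.102])]
solution_bottle [(0.65, [0.742, 0.21, 0.001])]
vial_left [(0.64, [0.393, 0.335, 0.001])]
dropper_bottle [(0.58, [0.477, -0.337, 0.003]), (0.39, [0.471, 0.272, 0.098])]
weight_200g [(0.65, [0.561, -0.181, 0.0])]
weight_100g [(0.54, [0.517, -0.229, -0.003]), (0.54, [0.474, 0.27, 0.102])]
side [ 0.47313701 -1.05459576  1.09197994] [-133.23093663    1.11293113   -6.70686333]
battery_pack [(0.88, [0.601, 0.116, -0.001])]
pack_back [(0.62, [0.6, 0.08, 0.026])]
charging_dock [(0.67, [0.567, 0.257, 0.003])]
dock_mouth []
roller_line [(0.97, [0.565, 0.27, 0.027])]
charge_button_top [(0.47, [0.47, 0.277, 0.102])]
solution_bottle [(0.76, [0.742, 0.207, -0.001])]
vial_left [(0.6, [0.388, 0.334, 0.004])]
dropper_bottle [(0.84, [0.479, -0.345, 0.004])]
weight_200g [(0.61, [0.556, -0.182, -0.001])]
weight_100g [(0.54, [0.517, -0.229, -0.001])]
{'clock': 1.2, 'joint_pos': array([-5.47696799e+01,  2.05448462e+01,  6.82006353e-01, -2.64960561e-03,
       -7.01359346e+01, -1.65080448e+01]), 'qvel': array([ 0.03355937, -0.08873404,  0.03584422, -0.02485771,  0.05981244,
        0.06422768]), 'tau': array([-1.31535602e-03, -5.82395303e+01,  2.93298072e+01,  7.00219452e+00,
        1.23820180e-02, -8.66123924e-05]), 'tool_pos': array([ 0.216661  , -0.63925168,  0.24557036]), 'orientation': array([-1.79999533e+02,  2.73749648e-03, -1.61278625e+02]), 'force': array([-0.00413119, -0.39471293,  1.01485478]), 'moment': array([0.00321898, 0.01475691, 0.00935942]), 'gripper_force': 0.0, 'opening': 0.08736912503657868}
```

View pics/scene0.png

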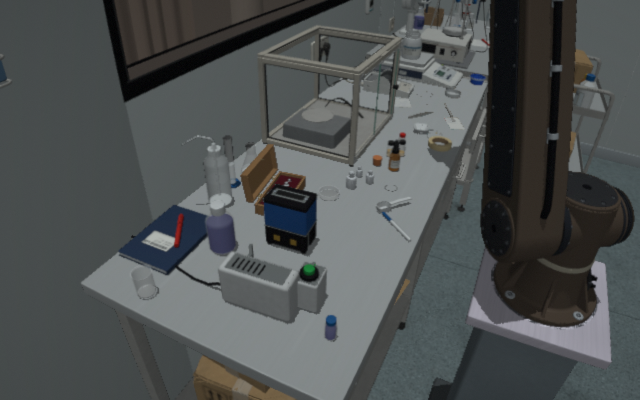

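View pics/side0.png

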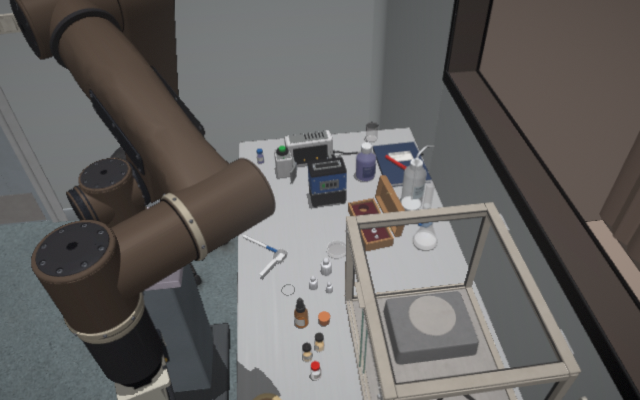

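The scene and side views both show the blue pack at scene (290,218). The dock housing is at (258,285), with the green button at (310,270). The bottle, vial and weights match the network positions. I still need the yaws, so I'll enlarge crops.

```bash
python3 - <<'E'
import cv2
a=cv2.imread("pics/scene0.png")[180:325,205:345]; b=cv2.imread("pics/side0.png")[120:215,260:360]
cv2.imwrite("pics/a.png",cv2.resize(a,None,fx=4,fy=4,interpolation=2)); cv2.imwrite("pics/b.png",cv2.resize(b,None,fx=6,fy=6,interpolation=2))
E
```

```text
(no output)
```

View pics/a.png

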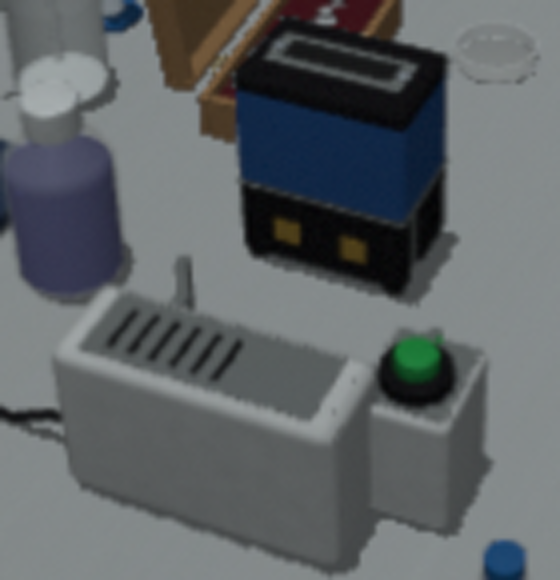

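View pics/b.png

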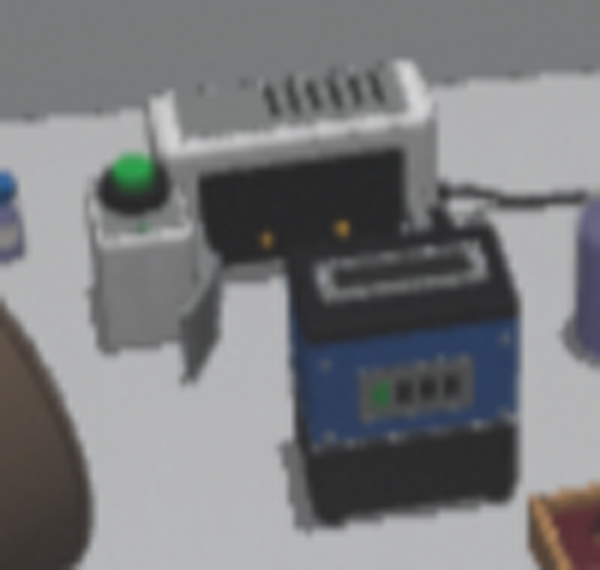

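```bash
cat > h.py <<'E'
import numpy as np, cv2
from scipy.spatial.transform import Rotation as R
def ray(s,u,v):
    D=np.array([s["k1"],0,0,0,0.]);K=np.array([[s["fx"],0,s["cx"]],[0,s["fy"],s["cy"]],[0,0,1]])
    p=cv2.undistortPointsIter(np.array([[[u,v]]],float),K,D,None,None,(3,50,1e-9))[0,0]
    return R.from_euler("xyz",s["attitude"],degrees=True).apply([p[0],p[1],1])
def onz(s,u,v,z):
    d=ray(s,u,v);c=np.array(s["position"]);return (c+d*(z-c[2])/d[2])[:2]
E
python3 - <<'E'
from plant import *
from h import *
S={c:snapshot(c) for c in("scene","side")}
def A(x,y,z):return onz(S["scene"],205+(x+.5)/4-.5,180+(y+.5)/4-.5,z)
def B(x,y,z):return onz(S["side"],260+(x+.5)/6-.5,120+(y+.5)/6-.5,z)
def e(n,p,q):
    d=q-p;print(n,p.round(4),q.round(4),"len",np.hypot(*d).round(4),"ang",np.degrees(np.arctan2(d[1],d[0])).round(1))
e("packfront top",A(240,72,.14),A(405,128,.14))
e("pack left top",A(447,60,.14),A(405,128,.14))
e("housing rear top",A(62,352,.1),A(335,437,.1))
e("housing left top",A(370,370,.1),A(335,437,.1))
e("pod left top",A(487,355,.08),A(445,425,.08))
e("pod foot rear",A(370,515,0),A(445,530,0))
e("hous foot rear",A(75,480,0),A(335,568,0))
e("S pack back top",B(305,338,.14),B(518,313,.14))
e("S pack foot",B(325,522,0),B(515,495,0))
e("S pack front top",B(288,258,.14),B(490,222,.14))
e("S hous front top",B(170,155,.1),B(432,112,.1))
e("S pod front top",B(95,245,.08),B(195,230,.08))
print("btn",A(417,355,.098),B(134,165,.098))
E
```

```text
packfront top [0.6433 0.1552] [0.5347 0.159 ] len 0.1087 ang 178.0
pack left top [0.5429 0.0894] [0.5347 0.159 ] len 0.07 ang 96.8
housing rear top [0.6265 0.3574] [0.4768 0.3446] len 0.1503 ang -175.1
housing left top [0.4831 0.2973] [0.4768 0.3446] len 0.0477 ang 97.6
pod left top [0.4438 0.2425] [0.4415 0.2966] len 0.0542 ang 92.4
pod foot rear [0.4805 0.3043] [0.4407 0.2955] len 0.0408 ang -167.5
hous foot rear [0.6331 0.3559] [0.4799 0.3435] len 0.1537 ang -175.4
S pack back top [0.5447 0.0661] [0.6514 0.0704] len 0.1067 ang 2.3
S pack foot [0.5513 0.0802] [0.6536 0.0869] len 0.1026 ang 3.8
S pack front top [0.5422 0.1298] [0.6479 0.1445] len 0.1067 ang 7.9
S hous front top [0.4888 0.2791] [0.6372 0.298 ] len 0.1496 ang 7.3
S pod front top [0.4434 0.2306] [0.4984 0.2359] len 0.0552 ang 5.6
btn [0.46795524 0.27540243] [0.46852126 0.27546984]
```

Emit:
play_rows --pt "-1.5 1.5 0 0 0 0" --pt "-2.6 2.5 0 0 0 0" --pt "-2.6 2.5 0 0 0 0" --pt "-2.6 2.5 0 0 0 0" --pt "-2.6 2.5 0 0 0 0" --pt "-2.6 2.5 0 0 0 0" --pt "-2.6 2.5 0 0 0 0" --pt "-2.6 2.5 0 0 0 0" --pt "-2.6 2.5 0 0 0 0" --pt "-2.6 2.5 0 0 0 0" --pt "-2.6 2.5 0 0 0 0" --pt "-2.6 2.5 0 0 0 0" --pt "-2.6 2.5 0 0 0 0" --pt "-2.6 2.5 0 0 0 0" --pt "-2.6 2.5 0 0 0 0" --pt "-2.6 2.5 0 0 0 0" --pt "-2.6 2.5 0 0 0 0" --pt "-2.6 2.5 0 0 0 0" --pt "-1.5 1.5 0 0 0 0" --grip 5.0

```text
clock: 2.88
tool_pos: [0.519, -0.054, 0.2458]
orientation: [-180.0, 0.1, -161.2]
force: [1.0, -0.6, 0.5]
opening: 0.05
gripper_force: 0.0
```

Emit:
play_rows --pt "0 0 0 0 0 -4" --pt "0 0 0 0 0 -7" --pt "0 0 0 0 0 -7" --pt "0 0 0 0 0 -7" --pt "0 0 0 0 0 -7" --pt "0 0 0 0 0 -7" --pt "0 0 0 0 0 -7" --pt "0 0 0 0 0 -7" --pt "0 0 0 0 0 -7" --pt "0 0 0 0 0 -7" --pt "0 0 0 0 0 -6" --pt "0 0 0 0 0 0" --pt "0 0 0 0 0 0"

```text
clock: 3.97
tool_pos: [0.5176, -0.0568, 0.2457]
orientation: [-180.0, 0.0, -88.5]
force: [0.1, 0.1, -0.5]
opening: 0.0503
gripper_force: 0.0
```

Emit:
play_rows --pt "0 0 0 0 -4 0" --pt "0 0 0 0 -6.5 0" --pt "0 0 0 0 -6.5 0" --pt "0 0 0 0 -6.5 0" --pt "0 0 0 0 -6.5 0" --pt "0 0 0 0 -6.5 0" --pt "0 0 0 0 -6.5 0" --pt "0 0 0 0 -4 0" --pt "0 0 0 0 0 0" --pt "0 0 0 0 0 0"

```text
clock: 4.8
tool_pos: [0.5177, -0.0582, 0.2443]
orientation: [179.6, 47.0, -88.8]
force: [1.0, 0.4, 0.2]
opening: 0.0499
gripper_force: 0.0
```

```bash
cat >> h.py <<'E'
def delta(o,world):  # world displacement (m) -> tool axes cm
    return (R.from_euler("xyz",o["orientation"],degrees=True).inv().apply(world)*100).round(2)
E
python3 - <<'E'
from plant import *
from h import *
o=get_obs();print(o["tool_pos"],o["orientation"],o["joint_pos"].round(1))
print(delta(o,np.array([.602,.03,.029])-o["tool_pos"]), delta(o,[0.01,0,0]),delta(o,[0,.01,0]),delta(o,[0,0,.01]))
s=snapshot("scene")
print([ onz(s,*p,0).round(3) for p in((353,160),(268,142),(398,108))])
E
```

```text
[ 0.51768824 -0.05816595  0.24426501] [179.63328377  46.95692901 -88.7998462 ] [-18.3  19.8   0.8 -43.4 -90.8  26.9]
[ 9.84 -8.75 20.95] [ 0.01 -1.   -0.02] [-0.68 -0.03  0.73] [-0.73  0.   -0.68]
[array([ 0.61 , -0.325]), array([ 0.919, -0.301]), array([ 0.605, -0.804])]
```

Emit:
play_rows --pt "-1 -1.45 1.04 0 0 0" --pt "-1 -1.45 1.04 0 0 0" --pt "-1 -1.45 1.04 0 0 0" --pt "-1 -1.45 1.04 0 0 0" --pt "-1 -1.45 1.04 0 0 0" --pt "-1 -1.45 1.04 0 0 0" --pt "1.5 0 1.4 0 0 0" --pt "1.5 0 1.4 0 0 0" --pt "1.5 0 1.4 0 0 0" --pt "1.5 0 1.4 0 0 0" --pt "1.5 0 1.4 0 0 0" --pt "1.5 0 1.4 0 0 0" --pt "1.5 0 1.4 0 0 0" --pt "0 0 0 0 0 0" --pt "0 0 0 0 0 0"

```text
clock: 6.1
tool_pos: [0.6017, 0.0335, 0.1037]
orientation: [179.9, 46.9, -88.2]
force: [-0.4, -0.3, 1.1]
opening: 0.0501
gripper_force: 0.0
```

```bash
python3 - <<'E'
from plant import *
from h import *
o=get_obs();print(o["tool_pos"],o["orientation"],o["joint_pos"].round(1))
print(delta(o,np.array([.602,.035,.030])-o["tool_pos"]))
for c in("scene","side","wrist"):
    s=snapshot(c); cv2.imwrite(f"pics/{c}1.png",s["frame"][:,:,::-1])
    for t in("battery_pack","pack_back","charging_dock","roller_line","charge_button_top","dock_mouth"):
        print(c,t,[(round(d["score"],2),[round(float(v),3) for v in d["position"]]) for d in spot_point(c,t)[:1]])
a=cv2.imread("pics/side1.png")[60:260,200:420];b=cv2.imread("pics/scene1.png")[140:340,190:410]
cv2.imwrite("pics/ab.png",np.hstack([cv2.resize(i,(400,364),interpolation=2) for i in(a,b)]))
E
```

```text
[0.60167067 0.03353665 0.10368361] [179.90715703  46.93170829 -88.24926306] [ -9.1  31.7   0.4 -47.6 -76.3  30.2]
[ 5.28 -0.05  5.14]
scene battery_pack [(0.62, [0.601, 0.115, -0.0])]
scene pack_back []
scene charging_dock [(0.74, [0.563, 0.253, -0.0])]
scene roller_line []
scene charge_button_top [(0.64, [0.469, 0.27, 0.1])]
scene dock_mouth []
side battery_pack []
side pack_back []
side charging_dock [(0.6, [0.569, 0.262, 0.001])]
side roller_line [(0.57, [0.567, 0.268, 0.023])]
side charge_button_top [(0.62, [0.469, 0.278, 0.101])]
side dock_mouth []
wrist battery_pack [(0.88, [0.601, 0.113, -0.003])]
wrist pack_back [(0.97, [0.602, 0.081, 0.031])]
wrist charging_dock []
wrist roller_line []
wrist charge_button_top []
wrist dock_mouth []
```

View pics/ab.png

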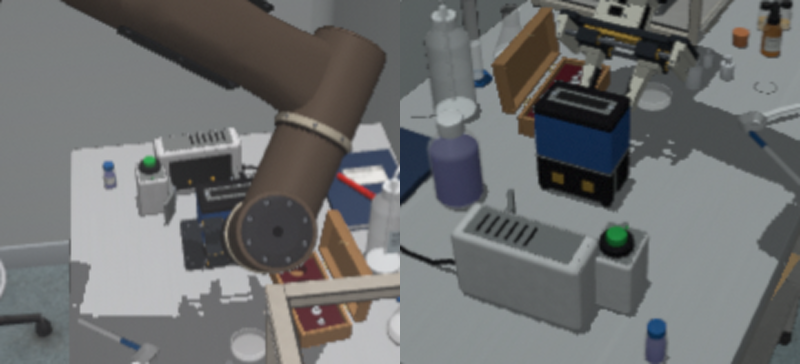

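Side crop (left): the wrist is at about (275,230), leaning back near the wooden box and clear of the cabinet. Scene crop (right): the fingers are just behind the pack at about (600,75). I'll check the box's position before going lower.

```bash
python3 - <<'E'
from plant import *
from h import *
s=snapshot("scene");q=snapshot("side")
print("scene",[ (onz(s,*p,0).round(3),onz(s,*p,.04).round(3)) for p in((257,213),(256,205),(305,178))])
print("side",[ (onz(q,*p,0).round(3),onz(q,*p,.04).round(3)) for p in((349,205),(363,250),(393,238),(376,180))])
w=snapshot("wrist");cv2.imwrite("pics/w1.png",w["frame"][:,:,::-1])
E
```

```text
scene [(array([0.734, 0.061]), array([0.703, 0.104])), (array([0.756, 0.031]), array([0.724, 0.076])), (array([ 0.699, -0.155]), array([ 0.67, -0.1 ]))]
side [(array([0.663, 0.072]), array([0.656, 0.031])), (array([ 0.674, -0.12 ]), array([ 0.667, -0.154])), (array([ 0.77 , -0.086]), array([ 0.76 , -0.121])), (array([0.771, 0.179]), array([0.76 , 0.134]))]
```

View pics/w1.png

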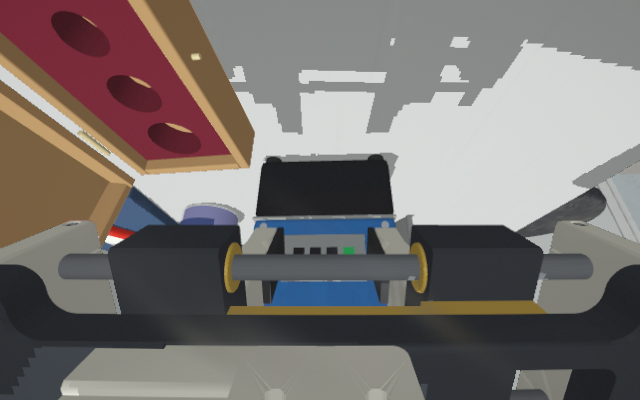

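The box's near edge is at x≈0.66 and it stands about 3 cm high. I'll reduce the lean to 37° so the gripper body clears it, then go down.

Emit:
play_rows --pt "0 0 0 0 5 0" --pt "0 0 0 0 5 0" --pt "0.66 0 0.88 0 0 0" --pt "0.66 0 0.88 0 0 0" --pt "0.66 0 0.88 0 0 0" --pt "0.66 0 0.88 0 0 0" --pt "0.66 0 0.88 0 0 0" --pt "0.66 0 0.88 0 0 0" --pt "0 0 0 0 0 0" --pt "0 0 0 0 0 0"

```text
clock: 8.13
tool_pos: [0.6014, 0.0321, 0.0358]
orientation: [179.8, 37.0, -88.4]
force: [-0.3, -0.1, 0.5]
opening: 0.0502
gripper_force: 0.0
```

```bash
python3 - <<'E'
from plant import *
from h import *
o=get_obs();print(o["tool_pos"],o["orientation"],o["joint_pos"].round(1),o["force"])
for n,d in(("push",[-.029,.082,0]),("y",[0,.01,0]),("x",[.01,0,0]),("upv",[0,0,.01]),("zrot",[0,0,.01])):print(n,delta(o,d))
E
```

```text
[0.60143557 0.03212219 0.03581489] [179.81185044  37.02316051 -88.43248066] [ -3.8  32.9  -4.2 -41.7 -64.3  28. ] [-0.27733719 -0.09434826  0.49930925]
push [-6.61  2.66  4.99]
y [-0.8  -0.03  0.6 ]
x [ 0.02 -1.   -0.02]
upv [-0.6  0.  -0.8]
zrot [-0.6  0.  -0.8]
```

Emit:
play_rows --pt "-0.4 0 0.3 0 0 0" --pt "-0.4 0 0.3 0 0 0" --pt "-0.4 0 0.3 0 0 0" --pt "-0.4 0 0.3 0 0 0" --pt "-0.24 0 0.18 0 0 0" --pt "-0.24 0 0.18 0 0 0" --pt "-0.24 0 0.18 0 0 0" --pt "-0.24 0 0.18 0 0 0" --pt "-0.24 0 0.18 0 0 0" --pt "0 0 0 0 0 0"

```text
clock: 8.97
tool_pos: [0.6009, 0.067, 0.0375]
orientation: [-180.0, 36.9, -88.2]
force: [-0.3, -4.8, 1.4]
opening: 0.0497
gripper_force: 2.1
```

Emit:
play_rows --pt "-0.4 0.15 0.3 -0.14 0 -0.19" --pt "-0.4 0.15 0.3 -0.14 0 -0.19" --pt "-0.4 0.15 0.3 -0.14 0 -0.19" --pt "-0.4 0.15 0.3 -0.14 0 -0.19" --pt "-0.4 0.15 0.3 -0.14 0 -0.19" --pt "-0.4 0.15 0.3 -0.14 0 -0.19" --pt "-0.4 0.15 0.3 -0.14 0 -0.19" --pt "-0.4 0.15 0.3 -0.14 0 -0.19" --pt "-0.4 0.15 0.3 -0.14 0 -0.19" --pt "-0.4 0.15 0.3 -0.14 0 -0.19" --pt "0 0 0 0 0 0"

```text
clock: 9.88
tool_pos: [0.584, 0.1169, 0.0376]
orientation: [-179.9, 37.0, -85.9]
force: [1.9, -1.0, -0.6]
opening: 0.0504
gripper_force: 1.0
```

```bash
python3 - <<'E'
from plant import *
from h import *
o=get_obs();print(o["tool_pos"],o["orientation"],o["force"])
for c in("scene","wrist"):
    s=snapshot(c); cv2.imwrite(f"pics/{c}2.png",s["frame"][:,:,::-1])
    for t in("battery_pack","pack_back"):
        print(c,t,[(round(d["score"],2),[round(float(v),3) for v in d["position"]]) for d in spot_point(c,t)[:1]])
b=cv2.imread("pics/scene2.png")[150:330,205:355]
cv2.imwrite("pics/c.png",cv2.resize(b,None,fx=3.2,fy=3.2,interpolation=2))
E
```

```text
[0.5840448  0.11690055 0.03757579] [-179.87900146   36.97115826  -85.85931839] [ 1.85482437 -1.02030968 -0.57715257]
scene battery_pack [(0.66, [0.585, 0.168, -0.003])]
scene pack_back [(0.74, [0.563, 0.253, -0.002])]
wrist battery_pack [(0.66, [0.585, 0.17, 0.001])]
wrist pack_back [(0.73, [0.584, 0.139, 0.027])]
```

View pics/c.png

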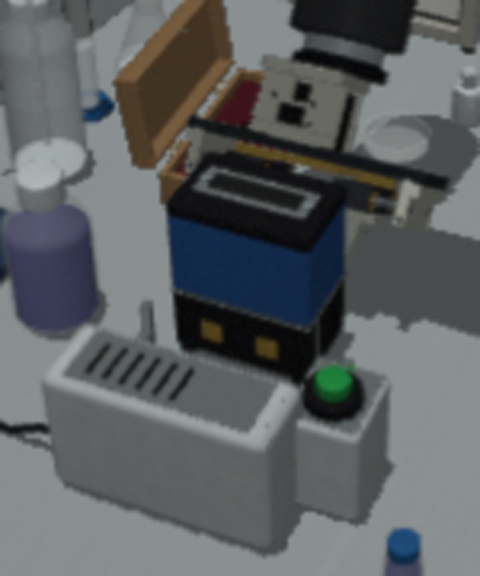

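The pack is upright at crop (255,270), slid as intended, just outside the mouth. I'll continue to align it and push.

Emit:
play_rows --pt "-0.32 0.11 0.24 -0.1 0 -0.14" --pt "-0.32 0.11 0.24 -0.1 0 -0.14" --pt "-0.32 0.11 0.24 -0.1 0 -0.14" --pt "-0.32 0.11 0.24 -0.1 0 -0.14" --pt "-0.32 0.11 0.24 -0.1 0 -0.14" --pt "-0.32 0.11 0.24 -0.1 0 -0.14" --pt "-0.32 0.11 0.24 -0.1 0 -0.14" --pt "-0.32 0.11 0.24 -0.1 0 -0.14" --pt "-0.32 0 0.24 0 0 0" --pt "-0.32 0 0.24 0 0 0" --pt "-0.32 0 0.24 0 0 0" --pt "0 0 0 0 0 0"

```text
clock: 11.18
tool_pos: [0.5708, 0.1597, 0.0375]
orientation: [-179.9, 37.0, -84.5]
force: [0.9, -3.3, 0.7]
opening: 0.05
gripper_force: 1.5
```

```bash
python3 - <<'E'
from plant import *
from h import *
o=get_obs();print(o["tool_pos"],o["orientation"],o["force"])
for c in("scene","wrist"):
    s=snapshot(c); cv2.imwrite(f"pics/{c}3.png",s["frame"][:,:,::-1])
    for t in("battery_pack","pack_back","charging_dock","roller_line"):
        print(c,t,[(round(d["score"],2),[round(float(v),3) for v in d["position"]]) for d in spot_point(c,t)[:1]])
E
```

```text
[0.57079773 0.15974713 0.03747826] [-179.9314585    36.96806282  -84.48172694] [ 0.93806885 -3.31366658  0.71481101]
scene battery_pack [(0.6, [0.571, 0.211, -0.002])]
scene pack_back []
scene charging_dock [(0.62, [0.564, 0.254, -0.002])]
scene roller_line []
wrist battery_pack [(0.91, [0.571, 0.21, 0.0])]
wrist pack_back [(0.87, [0.57, 0.182, 0.026])]
wrist charging_dock []
wrist roller_line []
```

Emit:
play_rows --pt "-0.32 0 0.24 0 0 0" --pt "-0.32 0 0.24 0 0 0" --pt "-0.32 0 0.24 0 0 0" --pt "-0.32 0 0.24 0 0 0" --pt "-0.32 0 0.24 0 0 0" --pt "-0.32 0 0.24 0 0 0" --pt "-0.32 0 0.24 0 0 0" --pt "-0.24 0 0.18 0 0 0" --pt "0 0 0 0 0 0"

```text
clock: 12.43
tool_pos: [0.568, 0.1914, 0.0377]
orientation: [-179.9, 37.0, -84.5]
force: [1.2, -0.9, -0.5]
opening: 0.0497
gripper_force: 0.6
```

Emit:
play_rows --pt "-0.16 0 0.12 0 0 0" --pt "-0.16 0 0.12 0 0 0" --pt "-0.16 0 0.12 0 0 0" --pt "0 0 0 0 0 0"

```text
clock: 12.77
tool_pos: [0.5675, 0.1968, 0.0377]
orientation: [-179.9, 37.0, -84.5]
force: [1.2, -3.4, 0.8]
opening: 0.0498
gripper_force: 1.5
```

Emit:
play_rows --pt "-0.12 0 0.09 0 0 0" --pt "-0.12 0 0.09 0 0 0" --pt "0 0 0 0 0 0"

```text
clock: 13.02
tool_pos: [0.5674, 0.1994, 0.0376]
orientation: [-179.9, 37.0, -84.5]
force: [0.9, -4.3, 0.1]
opening: 0.05
gripper_force: 2.3
```

Emit:
play_rows --pt "-0.08 0 0.06 0 0 0" --pt "-0.08 0 0.06 0 0 0" --pt "0 0 0 0 0 0"

```text
clock: 13.27
tool_pos: [0.5672, 0.2011, 0.0376]
orientation: [-179.9, 37.0, -84.5]
force: [0.9, -5.3, -1.0]
opening: 0.0501
gripper_force: 2.8
```

```bash
python3 - <<'E'
from plant import *
from h import *
o=get_obs();print(o["tool_pos"],o["orientation"],o["force"])
for c in("scene","wrist"):
    s=snapshot(c); cv2.imwrite(f"pics/{c}4.png",s["frame"][:,:,::-1])
    for t in("battery_pack","pack_back","charging_dock"):
        print(c,t,[(round(d["score"],2),[round(float(v),3) for v in d["position"]]) for d in spot_point(c,t)[:1]])
E
```

```text
[0.56718531 0.20113377 0.03761627] [-179.89923729   36.95887334  -84.48485856] [ 0.86651615 -5.29291596 -1.0329926 ]
scene battery_pack []
scene pack_back [(0.47, [0.519, -0.23, -0.0])]
scene charging_dock [(0.94, [0.564, 0.255, -0.004])]
wrist battery_pack [(0.81, [0.564, 0.253, -0.001])]
wrist pack_back []
wrist charging_dock []
```

Emit:
play_rows --pt "-0.08 0 0.06 0 0 0" --pt "-0.08 0 0.06 0 0 0" --pt "0 0 0 0 0 0"

```text
clock: 13.92
tool_pos: [0.567, 0.203, 0.0376]
orientation: [-179.9, 37.0, -84.5]
force: [0.7, -5.4, 0.9]
opening: 0.0498
gripper_force: 3.0
```

Emit:
play_rows --pt "-0.08 0 0.06 0 0 0" --pt "-0.08 0 0.06 0 0 0" --pt "0 0 0 0 0 0"

```text
clock: 14.17
tool_pos: [0.567, 0.2039, 0.0376]
orientation: [-179.9, 36.9, -84.5]
force: [1.8, -10.0, 2.1]
opening: 0.0501
gripper_force: 5.2
```

Emit:
play_rows --pt "-0.08 0 0.06 0 0 0" --pt "-0.08 0 0.06 0 0 0" --pt "0 0 0 0 0 0"

```text
clock: 14.42
tool_pos: [0.567, 0.2043, 0.0376]
orientation: [-179.8, 36.8, -84.4]
force: [0.4, -17.6, 4.9]
opening: 0.0499
gripper_force: 9.0
```

Emit:
play_rows --pt "-0.08 0 0.06 0 0 0" --pt "0 0 0 0 0 0"

```text
clock: 14.58
tool_pos: [0.567, 0.2043, 0.0375]
orientation: [-179.8, 36.7, -84.4]
force: [0.8, -22.6, 6.7]
opening: 0.0499
gripper_force: 10.9
```

Emit:
play_rows --pt "0.3 0 -0.22 0 0 0" --pt "0.8 0 -0.6 0 0 0" --pt "0.8 0 -0.6 0 0 0" --pt "0.8 0 -0.6 0 0 0" --pt "0.8 0 -0.6 0 0 0" --pt "0.8 0 -0.6 0 0 0" --pt "-1 0 -1.33 0 0 0" --pt "-1 0 -1.33 0 0 0" --pt "-1.5 0 -2 0 0 0" --pt "-1.5 0 -2 0 0 0" --pt "-1.5 0 -2 0 0 0" --pt "-1.5 0 -2 0 0 0" --pt "-1.5 0 -2 0 0 0" --pt "-1.5 0 -2 0 0 0" --pt "0 0 0 0 0 0" --pt "0 0 0 0 0 0" --grip 0

```text
clock: 15.92
tool_pos: [0.5719, 0.1543, 0.2227]
orientation: [-179.7, 37.0, -84.3]
force: [0.1, 0.1, -0.2]
opening: 0.0001
gripper_force: 0.0
```

```bash
python3 - <<'E'
from plant import *
from h import *
o=get_obs();print(o["tool_pos"],o["orientation"],o["force"],o["joint_pos"].round(1))
for c in("scene","side","wrist"):
    s=snapshot(c); cv2.imwrite(f"pics/{c}5.png",s["frame"][:,:,::-1])
    for t in("battery_pack","charging_dock","charge_button_top"):
        print(c,t,[(round(d["score"],2),[round(float(v),4) for v in d["position"]]) for d in spot_point(c,t)[:1]])
a=cv2.imread("pics/scene5.png")[180:330,215:345]
b=cv2.imread("pics/side5.png")[110:260,245:375]
cv2.imwrite("pics/d.png",np.hstack([cv2.resize(a,(400,462),interpolation=2),cv2.resize(b,(400,462),interpolation=2)]))
E
```

```text
[0.57191359 0.1543443  0.22267377] [-179.66574607   37.0081801   -84.34412322] [ 0.05079084  0.05089741 -0.17045098] [  8.7  17.   -2.  -39.  -72.9   9.4]
scene battery_pack []
scene charging_dock [(0.7, [0.5632, 0.2548, -0.0008])]
scene charge_button_top [(0.64, [0.4739, 0.2726, 0.0997])]
side battery_pack [(0.87, [0.5666, 0.2596, -0.0051])]
side charging_dock []
side charge_button_top [(0.56, [0.4732, 0.2791, 0.0998])]
wrist battery_pack [(0.68, [0.5659, 0.2585, -0.0023])]
wrist charging_dock [(0.49, [0.7389, 0.2069, 0.0033])]
wrist charge_button_top [(0.5, [0.4683, 0.2728, 0.1001])]
```

View pics/d.png

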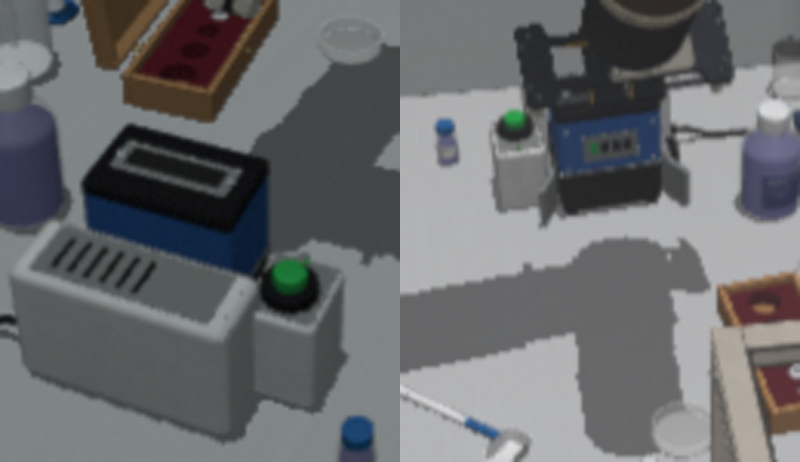

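Both crops show the pack seated squarely between the guides against the housing, with its top at left crop (180,175). The button at left crop (290,275) is free and up. Next I'll bring the tool upright and go above the button.

Emit:
play_rows --pt "0 0 0 0 6 0" --pt "0 0 0 0 6.5 0" --pt "0 0 0 0 6.5 0" --pt "0 0 0 0 6.5 0" --pt "0 0 0 0 6.5 0" --pt "0 0 0 0 5 0" --pt "-1.63 1.12 0 0 0 0" --pt "-1.63 1.12 0 0 0 0" --pt "-1.63 1.12 0 0 0 0" --pt "-1.63 1.12 0 0 0 0" --pt "-1.63 1.12 0 0 0 0" --pt "-1.63 1.12 0 0 0 0" --pt "-1.63 1.12 0 0 0 0" --pt "-1.63 1.12 0 0 0 0" --pt "0 0 0 0 0 0" --pt "0 0 0 0 0 0"

```text
clock: 17.85
tool_pos: [0.4692, 0.2768, 0.2209]
orientation: [-179.9, 0.0, -84.4]
force: [0.3, -0.2, -0.3]
opening: 0.0005
gripper_force: 0.0
```

```bash
python3 - <<'E'
from plant import *
from h import *
o=get_obs();print(o["tool_pos"],o["orientation"],o["force"],o["joint_pos"].round(1))
print(delta(o,np.array([.470,.275,.135])-o["tool_pos"]))
for c in("scene","side","wrist"):
    s=snapshot(c)
    for t in("battery_pack","charge_button_top"):
        print(c,t,[(round(d["score"],2),[round(float(v),4) for v in d["position"]]) for d in spot_point(c,t)[:1]])
E
```

```text
[0.46916432 0.27676387 0.22087521] [-1.79926642e+02  1.58884446e-02 -8.44322928e+01] [ 0.30869507 -0.23810001 -0.27740125] [ 51.2   9.3 -18.    0.  -62.6 -45.6]
[ 0.19 -0.06  8.59]
scene battery_pack []
scene charge_button_top [(0.53, [0.4716, 0.2714, 0.1012])]
side battery_pack [(0.66, [0.5573, -0.1808, 0.0011])]
side charge_button_top [(0.37, [0.4685, 0.2788, 0.1013])]
wrist battery_pack [(0.89, [0.5676, 0.2558, -0.0005])]
wrist charge_button_top [(0.82, [0.4676, 0.2741, 0.1029])]
```

Emit:
play_rows --pt "0.1 0 1.2 0 0 0" --pt "0.1 0 1.5 0 0 0" --pt "0 0 1.5 0 0 0" --pt "0 0 1.5 0 0 0" --pt "0 0 1.5 0 0 0" --pt "0 0 1 0 0 0" --pt "0 0 0.4 0 0 0" --pt "0 0 0.4 0 0 0" --pt "0 0 0.4 0 0 0" --pt "0 0 0.2 0 0 0" --pt "0 0 0.2 0 0 0" --pt "0 0 0 0 0 0"

```text
clock: 19.3
tool_pos: [0.47, 0.2741, 0.1227]
orientation: [-179.9, 0.0, -84.5]
force: [0.3, -0.3, -0.3]
opening: 0.0004
gripper_force: 0.0
```

Emit:
play_rows --pt "0 0 0.15 0 0 0" --pt "0 0 0.15 0 0 0" --pt "0 0 0 0 0 0" --pt "0 0 0 0 0 0"

```text
clock: 19.63
tool_pos: [0.4702, 0.2743, 0.12]
orientation: [-179.9, 0.0, -84.5]
force: [0.5, 0.8, 1.4]
opening: 0.0005
gripper_force: 0.8
```

Emit:
play_rows --pt "0 0 0.15 0 0 0" --pt "0 0 0.15 0 0 0" --pt "0 0 0 0 0 0"

```text
clock: 19.88
tool_pos: [0.4702, 0.2743, 0.1167]
orientation: [-179.9, 0.0, -84.5]
force: [0.7, 0.7, 3.5]
opening: 0.0006
gripper_force: 1.6
```

Emit:
play_rows --pt "0 0 0.15 0 0 0" --pt "0 0 0.1 0 0 0" --pt "0 0 0 0 0 0"

```text
clock: 20.13
tool_pos: [0.4703, 0.2743, 0.1152]
orientation: [-179.9, 0.0, -84.5]
force: [-2.7, -0.5, 10.8]
opening: 0.0008
gripper_force: 5.6
```

Emit:
play_rows --pt "0 0 0.1 0 0 0" --pt "0 0 0.1 0 0 0" --pt "0 0 0 0 0 0"

```text
clock: 20.38
tool_pos: [0.4704, 0.2744, 0.1148]
orientation: [-179.8, 0.0, -84.5]
force: [-8.5, -2.9, 26.7]
opening: 0.0004
gripper_force: 13.3
```

The button bottomed out at 27 N. I'll release it and lift clear.

Emit:
play_rows --pt "0 0 -0.4 0 0 0" --pt "0 0 -0.8 0 0 0" --pt "0 0 -1.5 0 0 0" --pt "0 0 -1.5 0 0 0" --pt "0 0 -1.5 0 0 0" --pt "0 0 -1.5 0 0 0" --pt "0 0 -1.5 0 0 0" --pt "0 0 -1.5 0 0 0" --pt "0 0 0 0 0 0" --pt "0 0 0 0 0 0" --pt "0 0 0 0 0 0"

```text
clock: 21.3
tool_pos: [0.4694, 0.2737, 0.2134]
orientation: [180.0, -0.0, -84.6]
force: [-0.0, 0.5, -0.6]
opening: 0.0005
gripper_force: 0.0
```

```bash
python3 - <<'E'
from plant import *
from h import *
o=get_obs();print(o["tool_pos"],o["force"])
for c in("scene","wrist"):
    s=snapshot(c); cv2.imwrite(f"pics/{c}6.png",s["frame"][:,:,::-1])
    for t in("battery_pack","charge_button_top"):
        print(c,t,[(round(d["score"],2),[round(float(v),4) for v in d["position"]]) for d in spot_point(c,t)[:1]])
E
```

```text
[0.46935428 0.27365294 0.21340431] [-0.02996465  0.46401494 -0.60245332]
scene battery_pack []
scene charge_button_top [(0.58, [0.4721, 0.2707, 0.1022])]
wrist battery_pack [(0.66, [0.5691, 0.2575, -0.0006])]
wrist charge_button_top []
```

View pics/wrist6.png

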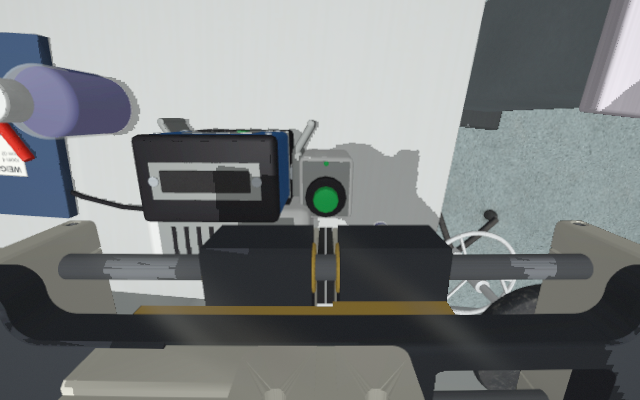

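The pack is seated square at (210,178), and the button at (325,200) is up and free with the gripper clear. Handing in.

```bash
python3 -c "
from plant import *
print(close_job())"
```

```text
the job is handed in; nothing more can be done
None
```

I pushed the pack upright into the dock until it stopped hard against the end stop, pressed the charge button to the bottom and released it, and handed the job in. The hand-in returned no verdict; contact-pin and button travel were inferred from forces, positions and pictures, not read directly.

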